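Find the rocking corner of a levelling plate and press its shim flap flat

ROBOT

A 6-joint arm with a two-finger parallel gripper is mounted at the origin on a cart in front of the work surface, level with it; the furniture and walls round the work are solid. World frame = base frame: x ahead of the robot, y to its left, z up, the work surface at z = 0. Lengths are in m, angles in rad, forces in N, time in s.
With the tool pointing down it reaches from about 0.25 to 0.775 m from the base axis. Payload 4 kg.
Tool frame: the origin (TCP) lies midway between the tips of the shut fingers; the grasp point (between the pads) lies 19 mm behind it (robot.pinch_z is the distance from the TCP to the grasp point, in m); x points along the fingers, y is the direction in which the jaws open and shut, and the axes are right-handed (so a half turn about x gives the same grasp; the last joint's range is limited). The gripper opens to 94 mm and grips with 3 to 60 N. Pads are 16 mm wide; open, the fingers measure 119 mm over their backs; the gripper's body (75 mm by 177 mm) begins 78 mm behind the grasp point.
Start: joints at [1.022, 0.087, 1.371, -0, 1.684, -0.103], TCP at [0.237, 0.496, 0.206] pointing down, gripper open.
Joint ranges: [-3.1, 3.1], [-0.76, 2.03], [0.27, 2.55], [-1.08, 4.22], [0.17, 2.65], [-2.57, 2.57]. Speed limits (rad/s): [2.79, 2.79, 3.14, 3.14, 3.14, 3.14].

INTERFACE

Orientations are given as [roll, pitch, yaw] about the fixed x, y, z axes, in that order (R = Rz(yaw) Ry(pitch) Rx(roll)).
In Python, from bench import robot, imaging gives the robot as it stands. The module is installed in compiled form; this text tells all that it offers.
- The arm moves only by the tool drive_tool, never from a script. Its argument "commands" is a list that holds one entry, the list of rows, each a list of 4 numbers: the shift along the tool's x, y, z as a fraction of full scale, then the turn about the tool's x as a fraction of full scale. A call has 1 to 20 rows; each row shifts and turns the commanded pose from where the row before left it, along the tool's axes as they then stand; what a row does not reach is not made up. Full scale, the value 1, is 0.25 m for a shift and 360 degrees for a turn. A row lasts 1/10 s, in which the tool goes at most 50 mm and 8.59 degrees, less where a joint would pass 70% of its speed; a pose out of reach is approached as far as the arm can. A call with a number of a shift or a turn outside -1 to 1 is refused whole. A call with a gripper value outside its range is refused whole. "grip" is the opening, from 0 (shut) to 1 (fully open), set as the call begins (left out, the last holds). The fingers move at their own pace and stop on an object; the grip force is fixed at half the most. Time passes only in rows, so rows that do not move let the fingers close. It gives the time, the measured TCP pose, the force and the opening at its end, in the units of the state.
- robot.get_obs(): the state, without advancing time (a new reading comes with each control period).
- imaging.snapshot(name): name is "side" or "top" or "wrist"; returns a dict with "pixels" (384x512x3 uint8, red, green, blue), "z_map" (384x512 float32, m along the optical axis (not along the pixel's ray), 0 where there is no reading), "mtx" (3x3 intrinsics, pixels), "extrinsics" (4x4, takes a point from world to camera coordinates). Camera axes: x right, y up, looking along -z (the intrinsics and any distortion apply to the point x, -y, -z); pixel columns grow to the right and rows downward; lengths in m; the calibration is good to about 2 mm. A picture is of the moment at which its call begins.
- robot.close_job(): hands the job in, once; it reports no verdict.
The state is a dict: "time": time; "joint_positions": joint angles; "qvel": joint speeds; "joint_torque": joint torques, N m; "tool_pos": TCP position; "ee_rot": TCP orientation; "wrist_force": force on the tool from outside, world axes, zero at the start; "wrist_torque": the same for the moment, N m; "width": finger opening in m.
Only numpy, scipy, OpenCV 4.12 (cv2) and the standard library are available. Lean on these libraries where they do the work, as an engineer would, in place of code of your own. Each camera call takes 0.05 s, during which the arm holds its last target.

TASK

The square metal levelling plate stands on four hidden feet, and one of its corners rocks. Press down on the bare corners with the closed fingertips, one after another, until you find the one that clearly sinks, let it come back up, then press that corner's hinged shim flap down flat onto the plate. Leave the other three flaps standing, do not move the things round the plate, and grip or lift nothing.

Things in the scene. Friction and masses are not known exactly. Their poses are not given: they have to be found in the camera images.
- plate_top (a point): Middle of the plate's top face (z normal to it, x and y along its edges). The plate is bare aluminium, 206 x 206 x 12 mm, its top about 38 mm above the bench. It stands on a centre pivot and four hidden feet, one on each diagonal, 50 mm from the middle; one of the four, a different one each time, is low. A round steel boss 34 mm wide, 5 mm high, sits in its middle.
- corner_a (a point): Where to press the plate's far left (+x, +y) corner (in the plate's frame): on the bare top face, 18 mm in from both edges. A firm corner gives 1 to 2 mm here at 10 N; the rocking one sinks springily, about 9 mm for 6 to 7 N, the plate tilting up to 0.08 rad, and comes back level when let go. The letter does not tell which corner rocks.
- pad_a (a point): Where the outer half of shim flap a lies when flat: 70 mm from the middle on the diagonal to corner_a, 3 mm above the top face (the flat flap's upper side). Press straight down here: the standing flap's tip is 65 mm from the middle, about 29 mm above the top face; a fingertip coming down here meets it and folds it outward.
- shim_a (a joint): Hinge of corner a's steel shim flap (30 x 19 x 3 mm; hinge 50 mm from the middle, on the diagonal). 0 = standing, 60 degrees above the plate; 1.047 rad = folded outward, flat on the plate, its lobe filling the gap over the low foot. It stays where left and moves for 1 to 2 N at its tip. At a firm corner its lobe meets the foot after about 0.32 rad and it turns stiff.
- corner_b (a point): Where to press the plate's far right (+x, -y) corner (in the plate's frame): on the bare top face, 18 mm in from both edges. A firm corner gives 1 to 2 mm here at 10 N; the rocking one sinks springily, about 9 mm for 6 to 7 N, the plate tilting up to 0.08 rad, and comes back level when let go. The letter does not tell which corner rocks.
- pad_b (a point): Where the outer half of shim flap b lies when flat: 70 mm from the middle on the diagonal to corner_b, 3 mm above the top face (the flat flap's upper side). Press straight down here: the standing flap's tip is 65 mm from the middle, about 29 mm above the top face; a fingertip coming down here meets it and folds it outward.
- shim_b (a joint): Hinge of corner b's steel shim flap (30 x 19 x 3 mm; hinge 50 mm from the middle, on the diagonal). 0 = standing, 60 degrees above the plate; 1.047 rad = folded outward, flat on the plate, its lobe filling the gap over the low foot. It stays where left and moves for 1 to 2 N at its tip. At a firm corner its lobe meets the foot after about 0.32 rad and it turns stiff.
- corner_c (a point): Where to press the plate's near right (-x, -y) corner (in the plate's frame): on the bare top face, 18 mm in from both edges. A firm corner gives 1 to 2 mm here at 10 N; the rocking one sinks springily, about 9 mm for 6 to 7 N, the plate tilting up to 0.08 rad, and comes back level when let go. The letter does not tell which corner rocks.
- pad_c (a point): Where the outer half of shim flap c lies when flat: 70 mm from the middle on the diagonal to corner_c, 3 mm above the top face (the flat flap's upper side). Press straight down here: the standing flap's tip is 65 mm from the middle, about 29 mm above the top face; a fingertip coming down here meets it and folds it outward.
- shim_c (a joint): Hinge of corner c's steel shim flap (30 x 19 x 3 mm; hinge 50 mm from the middle, on the diagonal). 0 = standing, 60 degrees above the plate; 1.047 rad = folded outward, flat on the plate, its lobe filling the gap over the low foot. It stays where left and moves for 1 to 2 N at its tip. At a firm corner its lobe meets the foot after about 0.32 rad and it turns stiff.
- corner_d (a point): Where to press the plate's near left (-x, +y) corner (in the plate's frame): on the bare top face, 18 mm in from both edges. A firm corner gives 1 to 2 mm here at 10 N; the rocking one sinks springily, about 9 mm for 6 to 7 N, the plate tilting up to 0.08 rad, and comes back level when let go. The letter does not tell which corner rocks.
- pad_d (a point): Where the outer half of shim flap d lies when flat: 70 mm from the middle on the diagonal to corner_d, 3 mm above the top face (the flat flap's upper side). Press straight down here: the standing flap's tip is 65 mm from the middle, about 29 mm above the top face; a fingertip coming down here meets it and folds it outward.
- shim_d (a joint): Hinge of corner d's steel shim flap (30 x 19 x 3 mm; hinge 50 mm from the middle, on the diagonal). 0 = standing, 60 degrees above the plate; 1.047 rad = folded outward, flat on the plate, its lobe filling the gap over the low foot. It stays where left and moves for 1 to 2 N at its tip. At a firm corner its lobe meets the foot after about 0.32 rad and it turns stiff.
- vial_near: Bystander beside the plate: glass sample vial with a screw cap, 22 mm wide, 48 mm tall; origin under its centre. Loose; not to be moved.
- cup: Bystander beside the plate: sample cup with a snap lid, 55 mm wide, 58 mm tall; origin under its centre. Loose; not to be moved.
- tape: Bystander beside the plate: roll of adhesive tape lying flat, 52 mm wide, 19 mm high; origin under its centre. Loose; not to be moved.
- carton: Bystander beside the plate: small carton, 40 x 60 x 22 mm; origin under its centre. Loose; not to be moved.

How it is judged:
On the way, in this order (a step that is already met when the one before it is completed fails the run):
1. the rocking corner is pressed down so that the plate tilts by more than 0.04 rad, all four flaps still standing (below 0.17 rad) (angle between plate_top's own z axis and vertical above 0.04 rad and value of joint each of shim_a, shim_b, shim_c, shim_d below 0.17 rad), for 0.1 s.
2. one flap is flat (above 0.93 rad), the other three still stand (below 0.17 rad), and the plate is level within 0.008 rad (((value of joint shim_a above 0.93 rad and value of joint each of shim_b, shim_c, shim_d below 0.17 rad) or (value of joint shim_b above 0.93 rad and value of joint each of shim_a, shim_c, shim_d below 0.17 rad) or (value of joint shim_c above 0.93 rad and value of joint each of shim_a, shim_b, shim_d below 0.17 rad) or (value of joint shim_d above 0.93 rad and value of joint each of shim_a, shim_b, shim_c below 0.17 rad)) and angle between plate_top's own z axis and vertical below 0.008 rad), for 0.2 s.
At the end, for the whole second after the job is handed in: Exactly one shim flap is pressed flat (joint above 0.93 rad of 1.047), the other three still stand (below 0.17 rad), and the plate is level within 0.008 rad, which is so only if the flap is the rocking corner's; the four things beside the plate stand within 20 mm of where they stood (all of step 2 and distance of each of vial_near, cup, tape, carton from where it was at the start of the episode below 0.02 m); the robot touches nothing.
It fails at once if the vial beside the plate is moved by more than 20 mm or lifted (distance of vial_near from where it was at the start of the episode above 0.02 m).
It fails at once if the cup beside the plate is moved by more than 20 mm or lifted (distance of cup from where it was at the start of the episode above 0.02 m).
It fails at once if the tape beside the plate is moved by more than 20 mm or lifted (distance of tape from where it was at the start of the episode above 0.02 m).
It fails at once if the carton beside the plate is moved by more than 20 mm or lifted (distance of carton from where it was at the start of the episode above 0.02 m).
It also fails if it takes over 54 s, if anything falls off the work surface, if the arm or the gripper's body presses on something with over 40 N, if the wrist force passes 120 N, or if a joint passes its speed limit or range.

## Working session

There is one attempt and no reset: what is moved stays moved. The work goes in short steps, Python scripts to look and compute and a tool call to move; the robot and the scene stay as the last step left them, time stands still between calls to the robot, and variables do not carry over. Pictures are saved under pics/ and viewed, and the job is handed in when it is done.

Besides the shell and the picture viewer there is one more tool, called after "Request:" as name(argument=value, ...), one argument or row to a line, values as JSON. drive_tool: Moves the arm, as the interface text tells. Shift numbers are shares of 0.25 m and turn numbers shares of 360 degrees, none past 1 either way. Its arguments: {"type":"object","properties":{"commands":{"type":"array","items":{"type":"array","items":{"type":"array","items":{"type":"number","minimum":-1,"maximum":1}}}},"grip":{"type":"number"}},"required":["commands"]}

```bash
mkdir -p pics; python3 - <<'E'
from bench import robot, imaging
import cv2,numpy as np
o=robot.get_obs()
for k,v in o.items(): print(k,np.round(v,4))
for n in ["top","side"]:
    s=imaging.snapshot(n); cv2.imwrite(f"pics/{n}0.png",s["pixels"][:,:,::-1]); np.savez(f"{n}0.npz",**s)
    print(n,s["mtx"],s["extrinsics"])
E
```

```text
time 0.0
joint_positions [ 1.0219  0.0879  1.3722 -0.      1.6836 -0.1031]
qvel [ 0.0003  0.0009  0.0008  0.0011 -0.0027 -0.0002]
joint_torque [-1.40000e-03 -3.40183e+01 -3.02424e+01  7.15000e-02  3.31000e-02
 -2.00000e-04]
tool_pos [0.2369 0.4958 0.2043]
ee_rot [-1.6665  1.5687 -2.1123]
wrist_force [-1.1223  1.5789 -0.0524]
wrist_torque [ 0.0122 -0.0096  0.006 ]
width 0.0945
top [[426.61769874   0.         250.82535059]
 [  0.         426.61769874 187.44436377]
 [  0.           0.           1.        ]] [[-0.01203657 -0.99984209  0.01307347  0.17367869]
 [ 0.98579591 -0.00967512  0.16766875 -0.5451931 ]
 [-0.16751579  0.01490593  0.9857567  -0.87816189]
 [ 0.          0.          0.          1.        ]]
side [[477.51172396   0.         257.54553076]
 [  0.         477.51172396 190.2823573 ]
 [  0.           0.           1.        ]] [[ 0.40723886 -0.91327855  0.00887698 -0.06731143]
 [ 0.44998763  0.20909234  0.86821168 -0.33320899]
 [-0.79477521 -0.34957501  0.49611458 -0.48423112]
 [ 0.          0.          0.          1.        ]]
```

View pics/top0.png

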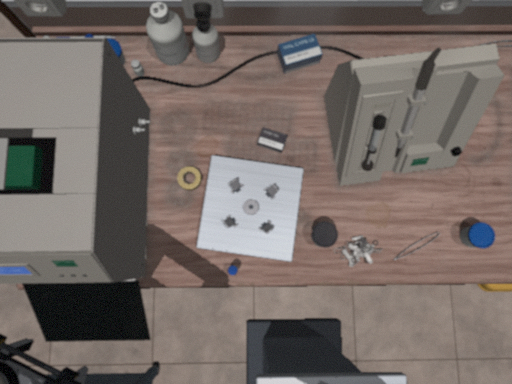

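View pics/side0.png

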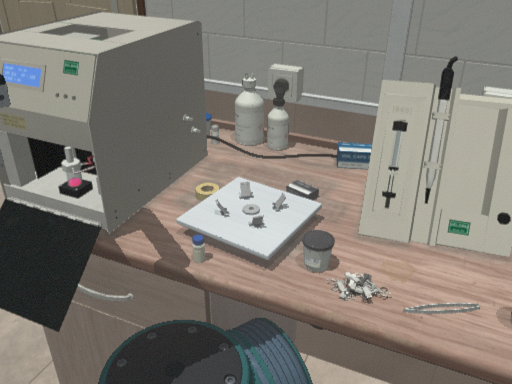

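The top view shows the plate with corners near (212,156), (303,168), (292,261) and (198,247), and the boss at (251,207). The tape is at (189,178), carton at (272,139), cup at (324,232) and vial at (233,269). A tall instrument stands at the left.

```bash
cat > h.py <<'E'
import numpy as np,cv2
from scipy.spatial.transform import Rotation as R
def cloud(s):
    z=s["z_map"];K=s["mtx"];E=s["extrinsics"]
    v,u=np.mgrid[:z.shape[0],:z.shape[1]]
    c=np.stack([(u-K[0,2])/K[0,0]*z,-(v-K[1,2])/K[1,1]*z,-z],-1)
    w=(c-E[:3,3])@E[:3,:3]
    w[z==0]=np.nan
    return w
E
python3 - <<'E'
from h import *
s=dict(np.load("top0.npz")); w=cloud(s)
for n,(u,v) in dict(bench=(380,205),boss=(251,207),c1=(215,165),c3=(290,250),tape=(181,178),carton=(272,139),cup=(324,232),vial=(233,269),inst=(130,150),inst2=(70,60),inst3=(145,110),mon=(90,310),rob=(290,345)).items(): print(n,np.round(w[v,u],3))
m=(w[...,2]>.030)&(w[...,2]<.045)
roi=np.zeros_like(m);roi[150:268,192:308]=1
m&=roi
n,l,st,_=cv2.connectedComponentsWithStats(m.astype(np.uint8))
k=1+np.argmax(st[1:,4]);P=w[l==k];print(st[k],np.median(P[:,2]))
r=cv2.minAreaRect((P[:,:2]*1000).astype(np.float32));print(r);print(np.round(cv2.boxPoints(r),1))
# flaps: above plate
f=(w[...,2]>.046)&(w[...,2]<.08)&roi.astype(bool)
n,l,st,c=cv2.connectedComponentsWithStats(f.astype(np.uint8))
for i in range(1,n):
  if st[i,4]>5: print(st[i],np.round(np.nanmean(w[l==i],0),3),np.nanmax(w[l==i][:,2]))
# heights of tall obstacles in region
g=(w[...,2]>.1)&(w[...,0]>.1)
for y0 in np.arange(-.5,.6,.05):
  q=g&(abs(w[...,1]-y0)<.025)&(w[...,0]<.75)
  if q.sum(): print(round(y0,2),np.round([w[q][:,0].min(),w[q][:,0].max(),w[q][:,2].max()],3))
E
```

```text
bench [ 0.512 -0.125 -0.   ]
boss [0.505 0.168 0.044]
c1 [0.599 0.246 0.04 ]
c3 [0.412 0.086 0.035]
tape [0.574 0.323 0.018]
carton [0.662 0.118 0.02 ]
cup [0.449 0.015 0.054]
vial [0.374 0.207 0.051]
inst [0.603 0.4   0.158]
inst2 [0.701 0.45  0.333]
inst3 [0.722 0.4   0.051]
mon [ 0.286  0.529 -0.036]
rob [ 0.108  0.033 -0.55 ]
[ 196  155  107  107 8610] 0.037728752767903065
((505.7621765136719, 169.67295837402344), (206.53553771972656, 205.8763427734375), 81.0602798461914)
[[388.   83.7]
 [591.4  51.7]
 [623.5 255.7]
 [420.1 287.7]]
[229 178  10  11  68] [0.554 0.205 0.058] 0.06845292901763526
[268 184  11  12  73] [0.54  0.121 0.057] 0.06875826361962688
[222 218  12  10  63] [0.47  0.218 0.058] 0.06822068389719788
[262 224  11   9  60] [0.457 0.134 0.059] 0.0699231280890157
[229 266   7   2  10] [0.379 0.209 0.048] 0.05055050453643856
-0.3 [0.642 0.75  0.244]
-0.25 [0.636 0.75  0.245]
-0.2 [0.655 0.75  0.245]
-0.15 [0.613 0.75  0.32 ]
-0.1 [0.576 0.75  0.314]
-0.05 [0.575 0.75  0.276]
-0.0 [0.608 0.75  0.274]
0.4 [0.227 0.743 0.346]
0.45 [0.213 0.743 0.427]
0.5 [0.248 0.743 0.408]
0.55 [0.25  0.744 0.339]
```

```bash
python3 - <<'E'
import cv2,numpy as np
a=cv2.imread("pics/top0.png")[145:285,165:350];cv2.imwrite("pics/topc.png",cv2.resize(a,None,fx=4,fy=4,interpolation=cv2.INTER_CUBIC))
a=cv2.imread("pics/side0.png")[170:280,170:350];cv2.imwrite("pics/sidec.png",cv2.resize(a,None,fx=4,fy=4,interpolation=cv2.INTER_CUBIC))
E
```

```text
(no output)
```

View pics/topc.png

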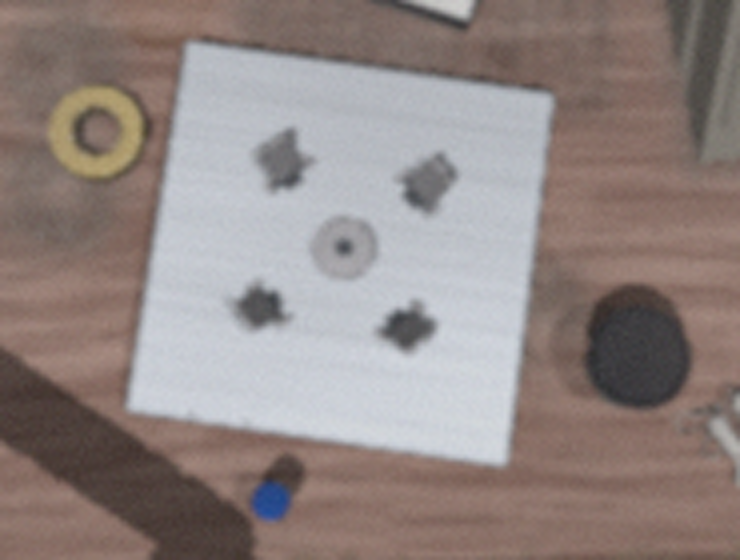

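View pics/sidec.png

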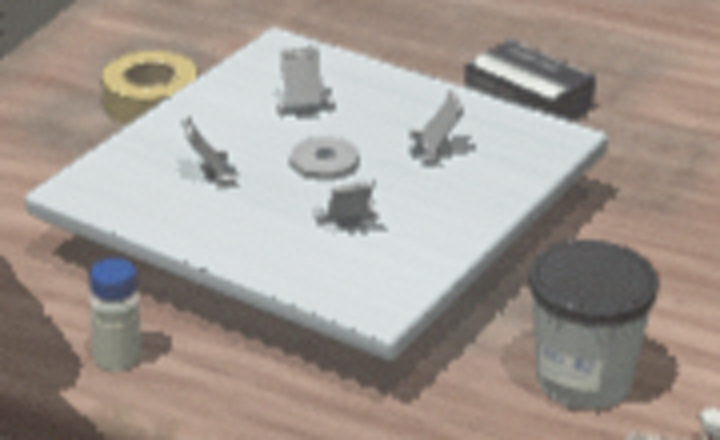

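```bash
python3 - <<'E'
from h import *
for n in ["top","side"]:
  s=dict(np.load(n+"0.npz"));K=s["mtx"];E=s["extrinsics"];w=cloud(s)
  for p in [(.237,.496,.204),(.237,.496,.3),(.237,.496,.4),(.1,.2,.4),(0,0,.4)]:
    c=E[:3,:3]@p+E[:3,3]; u=K[0,0]*c[0]/-c[2]+K[0,2]; v=-K[1,1]*c[1]/-c[2]+K[1,2]; print(n,p,u,v)
  pts=[(20,280),(90,300),(140,310),(20,200),(70,250),(60,210),(130,230),(100,60),(10,50),(110,275)] if n=="top" else [(20,280),(60,240),(80,290),(40,220),(150,100),(100,210),(120,130),(20,100),(200,350),(260,340)]
  for u,v in pts: print(u,v,np.round(w[v,u],3))
from bench import imaging
s=imaging.snapshot("wrist");cv2.imwrite("pics/w0.png",s["pixels"][:,:,::-1])
E
```

```text
top (0.237, 0.496, 0.204) 56.917058108534775 357.1314500069427
top (0.237, 0.496, 0.3) 27.938065826976413 372.0824408705371
top (0.237, 0.496, 0.4) -13.547580101621804 393.48592886012796
top (0.1, 0.2, 0.4) 231.73843112314697 514.487929487163
top (0, 0, 0.4) 408.56824342486095 609.0067477638964
20 280 [0.365 0.545 0.246]
90 300 [ 0.31   0.524 -0.017]
140 310 [ 0.285  0.418 -0.037]
20 200 [0.483 0.509 0.335]
70 250 [0.41  0.432 0.335]
60 210 [0.467 0.449 0.336]
130 230 [0.451 0.4   0.139]
100 60 [0.7   0.403 0.335]
10 50 [0.717 0.542 0.335]
110 275 [0.371 0.4   0.25 ]
side (0.237, 0.496, 0.204) -13.000902768927972 155.4916360515634
side (0.237, 0.496, 0.3) -30.900100312650693 96.02535726362571
side (0.237, 0.496, 0.4) -52.34495776321802 24.779377179437716
side (0.1, 0.2, 0.4) 31.843401316884126 79.57462455087727
side (0, 0, 0.4) 151.00943153402923 166.76363864446333
20 280 [ 0.252  0.531 -0.071]
60 240 [ 0.32   0.481 -0.007]
80 290 [ 0.333  0.473 -0.139]
40 220 [0.341 0.549 0.007]
150 100 [0.532 0.397 0.217]
100 210 [0.378 0.425 0.042]
120 130 [0.433 0.396 0.191]
20 100 [0.366 0.553 0.245]
200 350 [ 0.024 -0.01   0.224]
260 340 [ 0.072 -0.042  0.203]
```

View pics/w0.png

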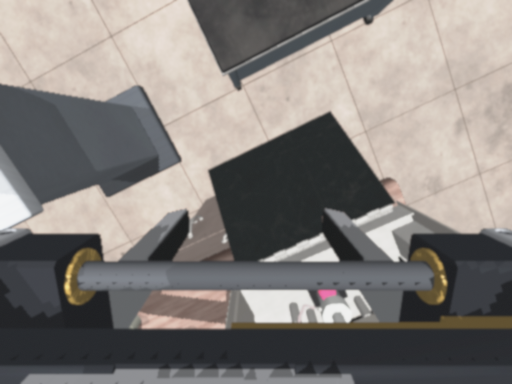

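```bash
cat >> h.py <<'E'
def axes():
    from bench import robot
    o=robot.get_obs(); M=R.from_euler("xyz",o["ee_rot"]).as_matrix(); return o,M
C=np.array([.5058,.1697,.0378]); yaw=np.deg2rad(-8.94)
def P(x,y,z=0): return C+R.from_euler("z",yaw).as_matrix()@[x,y,z]
sg=dict(a=(1,1),b=(1,-1),c=(-1,-1),d=(-1,1))
corner={k:P(85*i/1e3,85*j/1e3) for k,(i,j) in sg.items()}
pad={k:P(.070/2**.5*i,.070/2**.5*j,.003) for k,(i,j) in sg.items()}
def rel(p):
    o,M=axes(); d=M.T@(np.array(p)-o["tool_pos"]); print("t",o["time"],"pos",np.round(o["tool_pos"],4),"F",np.round(o["wrist_force"],2),"tool delta frac",np.round(d/.25,4))
E
python3 - <<'E'
from h import *
o,M=axes();print(np.round(M,4)); print(corner,pad)
t=np.deg2rad(0)
E
```

```text
[[-9.000e-04  4.312e-01  9.023e-01]
 [-1.500e-03  9.023e-01 -4.312e-01]
 [-1.000e+00 -1.700e-03 -2.000e-04]]
{'a': array([0.60297639, 0.24045838, 0.0378    ]), 'b': array([0.57655838, 0.07252361, 0.0378    ]), 'c': array([0.40862361, 0.09894162, 0.0378    ]), 'd': array([0.43504162, 0.26687639, 0.0378    ])} {'a': array([0.56238807, 0.21090425, 0.0408    ]), 'b': array([0.54700425, 0.11311193, 0.0408    ]), 'c': array([0.44921193, 0.12849575, 0.0408    ]), 'd': array([0.46459575, 0.22628807, 0.0408    ])}
```

Request:
drive_tool(
  commands=[
    [[0,-0.138,0.066,0],[0,-0.138,0.066,0],[0,-0.138,0.066,0],[0,-0.138,0.066,0],[0,-0.138,0.066,0],[0,-0.138,0.066,0],[0,0,0,0.02236],[0,0,0,0.02236],[0,0,0,0.02236],[0,0,0,0.02236],[0,0,0,0.02236],[0,0,0,0.02236],[0,0,0,0.02236],[0,0,0,0.02236],[0,0,0,0]],
  ],
  grip=0,
)

```text
time: 1.65
tool_pos: [0.2371, 0.2666, 0.2052]
ee_rot: [-0.923, 1.57, -2.492]
wrist_force: [-0.4, 0.5, 0.3]
width: 0.0004
```

```bash
python3 - <<'E'
from h import *
o,M=axes();print(np.round(M,3),o["width"],o["joint_positions"]); 
for k in "dc": rel(corner[k])
E
```

```text
[[-0.     1.     0.001]
 [-0.     0.001 -1.   ]
 [-1.    -0.     0.   ]] 0.0004113957945696482 [ 6.84709140e-01 -3.57467949e-01  1.76355986e+00  1.76056888e-05
  1.73599162e+00  6.83426025e-01]
t 1.65 pos [0.2371 0.2666 0.2052] F [-0.39  0.49  0.32] tool delta frac [ 6.693e-01  7.922e-01 -1.000e-04]
t 1.65 pos [0.2371 0.2666 0.2052] F [-0.39  0.49  0.32] tool delta frac [0.6695 0.6856 0.6715]
```

Request:
drive_tool(
  commands=[
    [[0,0.132,0,0],[0,0.132,0,0],[0,0.132,0,0],[0,0.132,0,0],[0,0.132,0,0],[0,0.132,0,0],[0.16,0,0,0],[0.16,0,0,0],[0.16,0,0,0],[0.1,0,0,0],[0.06,0,0,0],[0.008,0,0,0],[0.008,0,0,0],[0.008,0,0,0],[0.008,0,0,0],[0,0,0,0]],
  ],
)

```text
time: 3.25
tool_pos: [0.4356, 0.2672, 0.0382]
ee_rot: [2.046, 1.569, 0.476]
wrist_force: [0.2, -0.4, -0.7]
width: 0.0006
```

```bash
python3 - <<'E'
from h import *
rel(corner["d"])
E
```

```text
t 3.25 pos [0.4356 0.2672 0.0382] F [ 0.24 -0.44 -0.73] tool delta frac [ 0.0014 -0.0024  0.0014]
```

Request:
drive_tool(
  commands=[
    [[0.008,0,0,0],[0.008,0,0,0],[0.008,0,0,0],[0,0,0,0]],
  ],
)

```text
time: 3.65
tool_pos: [0.4355, 0.2675, 0.0319]
ee_rot: [2.527, 1.569, 0.958]
wrist_force: [-0.6, 2.0, 3.3]
width: 0.0004
```

Request:
drive_tool(
  commands=[
    [[0.008,0,0,0],[0.008,0,0,0],[0,0,0,0]],
  ],
)

```text
time: 3.95
tool_pos: [0.4356, 0.2677, 0.0283]
ee_rot: [2.578, 1.569, 1.008]
wrist_force: [-2.9, 1.5, 7.7]
width: 0.0005
```

```bash
python3 - <<'E'
from h import *
from bench import imaging
rel(corner["d"])
for n in ["top","side"]:
    s=imaging.snapshot(n); cv2.imwrite(f"pics/{n}1.png",s["pixels"][:,:,::-1]); w=cloud(s)
    m=(w[...,2]>.024)&(w[...,2]<.0445)
    L=(w-C)@R.from_euler("z",yaw).as_matrix()
    m&=(abs(L[...,0])<.098)&(abs(L[...,1])<.098)
    m&=np.hypot(L[...,0],L[...,1])>.02
    q=L[m]; 
    for _ in range(5):
        A=np.c_[q[:,:2],np.ones(len(q))]; x=np.linalg.lstsq(A,q[:,2],rcond=None)[0]; r=q[:,2]-A@x; q=q[abs(r)<max(.002,2*r.std())]
    print(n,len(q),x,np.hypot(*x[:2]))
E
```

```text
t 3.95 pos [0.4356 0.2677 0.0283] F [-2.92  1.55  7.75] tool delta frac [-0.0379 -0.0021  0.0032]
top 5128 [ 0.04511656 -0.04459839 -0.00010835] 0.06343911079952845
side 4667 [ 0.04811724 -0.04877673 -0.00182913] 0.06851596895095484
```

View pics/side1.png

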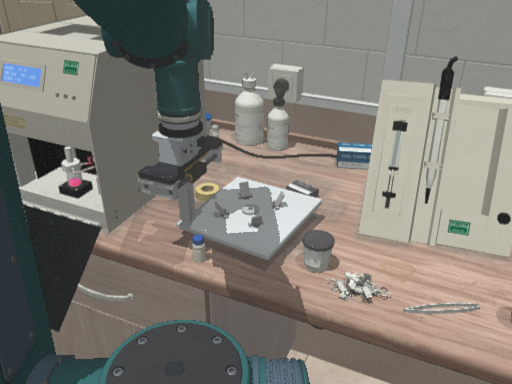

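Corner d sinks: about 9 mm at 7.7 N, with a tilt near 0.065 rad measured in both cameras. In the side view the fingertip is on the near-left corner at (187,225) and all four flaps stand. Next I lift, check the plate is level, and move over pad d.

Request:
drive_tool(
  commands=[
    [[-0.03,0,0,0],[-0.1,0,0,0],[-0.1,0,0,0],[-0.1,0,0,0],[0,0.06,0.08,0],[0,0.058,0.082,0],[0,0,0,0],[0,0,0,0]],
  ],
)

```text
time: 4.85
tool_pos: [0.4644, 0.226, 0.1092]
ee_rot: [-1.234, 1.569, -2.805]
wrist_force: [0.5, -0.3, 0.2]
width: 0.0002
```

```bash
cat > tilt.py <<'E'
from h import *
import sys
from bench import imaging
tag=sys.argv[1]
rel(pad["d"])
for n in ["top","side"]:
    s=imaging.snapshot(n); cv2.imwrite(f"pics/{n}{tag}.png",s["pixels"][:,:,::-1]); w=cloud(s)
    L=(w-C)@R.from_euler("z",yaw).as_matrix()
    m=(w[...,2]>.024)&(w[...,2]<.0445)&(abs(L[...,0])<.098)&(abs(L[...,1])<.098)&(np.hypot(L[...,0],L[...,1])>.02)
    q=L[m]
    for _ in range(5):
        A=np.c_[q[:,:2],np.ones(len(q))]; x=np.linalg.lstsq(A,q[:,2],rcond=None)[0]; r=q[:,2]-A@x; q=q[abs(r)<max(.002,2*r.std())]
    print(n,len(q),x,np.hypot(*x[:2]))
    for k,(i,j) in sg.items():
        e=np.array([i,j])/2**.5; rr=L[...,:2]@e; t=L[...,:2]@[-e[1],e[0]]
        f=(rr>.035)&(rr<.09)&(abs(t)<.012)&(L[...,2]>.006)&(L[...,2]<.035)
        print(k,f.sum(),np.round(np.nanmax(L[...,2][f]),4) if f.sum() else 0)
    if n=="side": cv2.imwrite(f"pics/sc{tag}.png",cv2.resize(s["pixels"][170:280,170:350,::-1],None,fx=4,fy=4,interpolation=cv2.INTER_CUBIC))
E
python3 tilt.py 2
```

```text
t 4.85 pos [0.4644 0.226  0.1092] F [ 0.48 -0.26  0.16] tool delta frac [ 0.2737  0.0013 -0.0013]
top 2766 [-1.53808247e-03  4.63194447e-04 -5.00532749e-05] 0.0016063146566388388
a 0 0
b 83 0.0305
c 5 0.0302
d 0 0
side 4724 [ 0.00010607 -0.00097346 -0.00169939] 0.000979223558628251
a 111 0.0276
b 71 0.0271
c 72 0.028
d 44 0.0279
```

```bash
ls pics
```

```text
sc2.png
side0.png
side1.png
side2.png
sidec.png
top0.png
top1.png
top2.png
topc.png
w0.png
```

View pics/sc2.png

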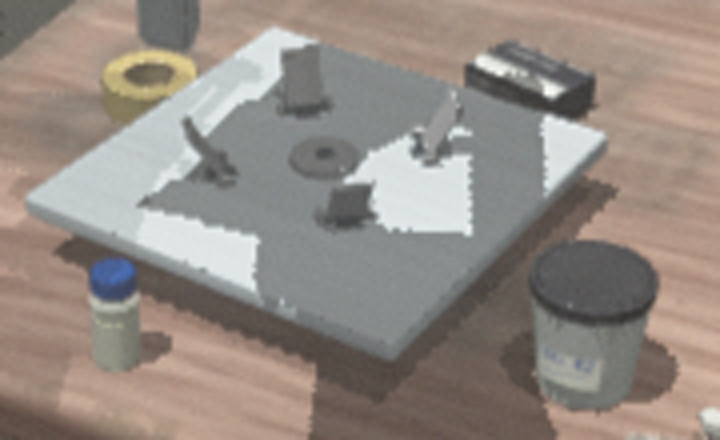

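Request:
drive_tool(
  commands=[
    [[0.08,0,0,0],[0.068,0,0,0],[0.016,0,0,0],[0.016,0,0,0],[0.016,0,0,0],[0.016,0,0,0],[0.016,0,0,0],[0.016,0,0,0],[0,0,0,0]],
  ],
)

```text
time: 5.85
tool_pos: [0.4657, 0.2283, 0.051]
ee_rot: [2.221, 1.566, 0.652]
wrist_force: [-0.1, -0.5, 2.0]
width: 0.0006
```

Request:
drive_tool(
  commands=[
    [[0.016,0,0,0],[0.012,0,0,0],[0.01,0,0,0],[0.008,0,0,0],[0,0,0,0]],
  ],
)

```text
time: 6.35
tool_pos: [0.4653, 0.2268, 0.0392]
ee_rot: [2.206, 1.569, 0.636]
wrist_force: [-1.8, 0.5, 10.5]
width: 0.0002
```

Request:
drive_tool(
  commands=[
    [[0.008,0,0,0],[0.008,0,0,0],[0,0,0,0]],
  ],
)

```text
time: 6.65
tool_pos: [0.4655, 0.2271, 0.0383]
ee_rot: [2.182, 1.568, 0.612]
wrist_force: [-8.6, -0.8, 22.9]
width: 0.0004
```

Request:
drive_tool(
  commands=[
    [[-0.06,0,0,0],[-0.15,0,0,0],[-0.15,0,0,0],[-0.1,0,0,0],[0,-0.1,0,0],[0,-0.15,0,0],[0,-0.15,0,0],[0,-0.1,0,0],[0,0,0,0]],
  ],
)

```text
time: 7.55
tool_pos: [0.3375, 0.2258, 0.1477]
ee_rot: [-0.833, 1.569, -2.402]
wrist_force: [0.8, -0.1, 0.7]
width: 0.0008
```

```bash
python3 tilt.py 3; python3 -c "
import cv2
cv2.imwrite('pics/tc3.png',cv2.resize(cv2.imread('pics/top3.png')[125:285,165:350],None,fx=3.5,fy=3.5,interpolation=2))"
```

```text
t 7.55 pos [0.3375 0.2258 0.1477] F [ 0.81 -0.11  0.66] tool delta frac [ 0.4272  0.509  -0.0011]
top 6191 [-1.54798482e-03  4.77115093e-04 -7.59867380e-05] 0.0016198443809538727
a 77 0.0302
b 85 0.0313
c 65 0.0306
d 6 0.0074
side 4714 [-0.00026801 -0.00114218 -0.00166249] 0.0011731982922380485
a 118 0.0278
b 69 0.0281
c 70 0.0277
d 0 0
```

View pics/sc3.png

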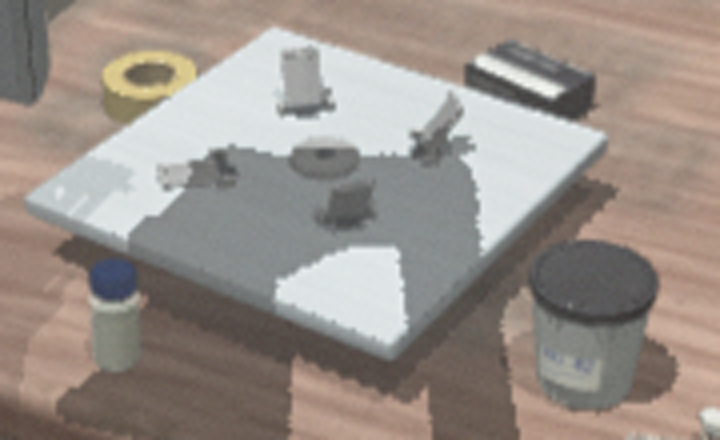

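View pics/tc3.png

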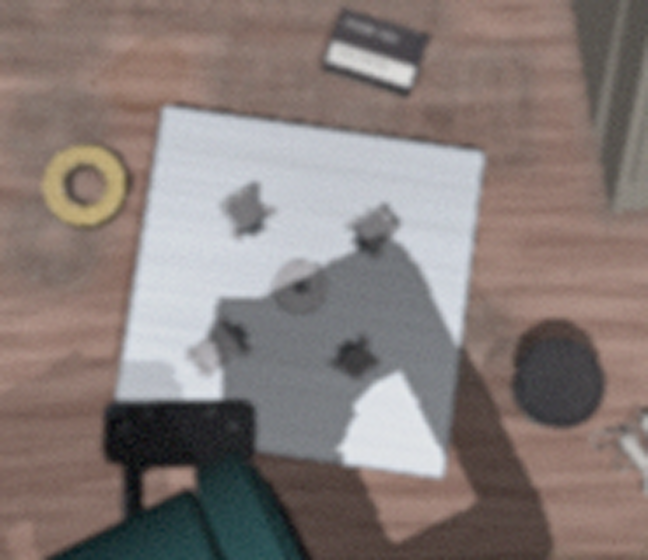

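Flap d at (190,170) in the side crop now looks folded outward, with a, b and c standing and the bystanders unmoved. I'll measure its profile before handing in.

```bash
python3 - <<'E'
from h import *
from bench import imaging
i,j=sg["d"];e=np.array([i,j])/2**.5
for n in ["side","top"]:
    L=(cloud(imaging.snapshot(n))-C)@R.from_euler("z",yaw).as_matrix()
    z=L[...,2]; pl=np.nanmedian(z[(abs(L[...,0])<.095)&(abs(L[...,1])<.095)&(abs(z)<.004)])
    rr=L[...,:2]@e;t=L[...,:2]@[-e[1],e[0]]
    for r0 in np.arange(.042,.1,.004):
        f=(abs(rr-r0)<.002)&(abs(t)<.006)&(z<.04)
        print(n,round(r0,3),f.sum(),np.round(np.nanmedian(z[f])-pl,4) if f.sum() else None)
E
```

```text
side 0.042 6 0.0002
side 0.046 6 0.0022
side 0.05 8 0.0031
side 0.054 6 0.0024
side 0.058 8 0.0025
side 0.062 5 0.0029
side 0.066 7 0.0026
side 0.07 7 0.0027
side 0.074 7 0.0037
side 0.078 8 0.0032
side 0.082 8 0.0002
side 0.086 7 -0.0002
side 0.09 6 0.0001
side 0.094 8 -0.0004
side 0.098 9 -0.0002
top 0.042 10 0.0008
top 0.046 12 0.0005
top 0.05 10 0.004
top 0.054 11 0.0034
top 0.058 11 0.0035
top 0.062 10 0.0023
top 0.066 10 0.0025
top 0.07 11 0.0023
top 0.074 9 0.0033
top 0.078 11 0.0034
top 0.082 9 0.0007
top 0.086 11 0.0002
top 0.09 10 -0.0008
top 0.094 10 0.0004
top 0.098 11 0.0001
```

The flap lies flat: about 3 mm high all the way out to 80 mm from the middle. The arm is clear of everything, so I'm handing in.

```bash
python3 -c "
from bench import robot
print(robot.close_job())"
```

```text
the job is handed in; nothing more can be done
None
```

Corner d (near left) was the rocking one. I found it on the first press, let it come back up, and pressed its shim flap flat. Then I backed the arm clear and handed the job in at about 7.7 s.

- **Finding the corner:** under the closed fingertips, corner d sank about 9 mm at 7.7 N. The plate tilted about 0.063 rad in the top view and 0.069 rad in the side view, with all four flaps still standing. I did not press the other three corners.
- **After release:** the plate came back level, within about 0.002 rad.
- **Pressing the flap:** it took up to about 23 N at the wrist.

**Last checks:**
- Flap d measures about 3 mm above the plate over its whole length, so it lies flat.
- Flaps a, b and c still stand, with their tips 28–31 mm above the plate.
- The plate is level within about 0.002 rad in both cameras.
- The vial, cup, tape and carton look unmoved in the side view. In the last top view the arm hid the vial. I judged this by eye and did not re-measure their positions.
- The gripper was about 0.11 m above the plate and touching nothing.

No check failed. The only mismatch was a roughly 2 mm height offset between the cameras, which is within their calibration.

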